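Hold the check paddle in the photometer

ROBOT

A 6-joint arm with a two-finger parallel gripper is mounted at the origin on the work surface. World frame = base frame: x ahead of the robot, y to its left, z up, the work surface at z = 0. Lengths are in m, angles in degrees, forces in N, time in s.
With the tool pointing down it reaches from about 0.25 to 0.725 m from the base axis. Payload 9.7 kg.
Tool frame: the origin (TCP) lies on the centre line of the jaws, within the pads' length; the fingertips stand 17 mm ahead of it and the grasp point (between the pads) lies 2 mm behind it (bot.tip_extent is the distance from the TCP to the fingertips, in m); z points along the fingers, y is the line along which they close (so a half turn about z gives the same grasp; the last joint's range is limited). The gripper opens to 85 mm and grips with 20 to 120 N. Pads are 22 mm wide; open, the fingers measure 114 mm over their backs; the gripper's body (76 mm by 85 mm) begins 54 mm behind the grasp point. The pads swing forward as they close: fully open they stand 13 mm farther back than shut.
Start: joints at [64.802, 4.979, 10.078, 95.1, 0, 90], TCP at [0.234, 0.498, 0.248] pointing down, gripper open.
Joint ranges: [-179.16, 179.16], [-48.56, 103.87], [-65.8, 70.77], [-126.05, 130.52], [-82.76, 87.17], [-180, 180]. Speed limits (degrees/s): [127.2, 127.2, 147.25, 180, 180, 180].

INTERFACE

Orientations are given as [roll, pitch, yaw] about the fixed x, y, z axes, in that order (R = Rz(yaw) Ry(pitch) Rx(roll)).
In Python, from workcell import bot gives the robot as it stands.
- The arm moves only by the tool carry_out, never from a script. Its argument "moves" is text: rows parted by semicolons, each of 7 numbers parted by spaces: the shift along the tool's x, y, z in mm, then the turn, a rotation vector about the tool's x, y, z in degrees, then the finger opening in mm, from 0 to 85.4. A call has 1 to 20 rows; each row is the pose to reach, as a shift and turn from the pose commanded when the call began, along the tool's axes at that moment; what a row does not reach only later rows make up. A row lasts 1/10 s, in which the tool goes at most 50 mm and 8.59 degrees, less where a joint would pass 70% of its speed; a pose out of reach is approached as far as the arm can. A call with a gripper value outside its range is refused whole. The fingers move at their own pace and stop on an object; "force" is the grip in N (left out, the last holds). Time passes only in rows, so rows that repeat a pose let the fingers close. It gives the time, the measured TCP pose, the force, the opening and the grip force at its end, in the units of the state.
- bot.get_obs(): the state, without advancing time (a new reading comes with each control period).
- bot.camera(name): name is "scene" or "side" or "wrist"; returns a dict with "img" (384x512x3 uint8, red, green, blue), "mtx" (3x3 intrinsics, pixels), "position" and "orientation" of the camera in the world; the wrist camera has in their place "mount" (4x4, takes a point from camera to tool coordinates, whose origin is the TCP and whose axes are the flange's). Camera axes: x right, y up, looking along -z (the intrinsics and any distortion apply to the point x, -y, -z); pixel columns grow to the right and rows downward; lengths in m; the calibration is good to about 2 mm. A picture is of the moment at which its call begins: read the wrist's pose just before it. There is no depth.
- bot.job_done(): hands the job in; it is judged then, once.
The state is a dict: "time": time; "q": joint angles; "qd": joint speeds; "joint_efforts": joint torques, N m; "ee_pos": TCP position; "tcp_rot": TCP orientation; "wrist_force": force on the tool from outside, world axes, zero at the start; "torque": the same for the moment, N m; "opening": finger opening in m; "grasp_force": force on a finger pad.
Only numpy, scipy, OpenCV 4.12 (cv2) and the standard library are available. Lean on these libraries where they do the work, as an engineer would, in place of code of your own. Each camera call takes 0.05 s, during which the arm holds its last target. There are 200 camera calls.

TASK

Take the loose dust cover off the slot on top of the bench photometer and set it down on the bench, plate side down and not touching the instrument. Then take the check paddle from its stand, pass its blade down through the slot and push it against the spring inside until its shoulder meets the top of the photometer; finish while still holding it there with the gripper, fully home, because the spring lifts it as soon as it is let go. Leave the bottle, the cup of tubes and the tube rack where they stand.

Things in the scene. Friction and masses are not known exactly. Their poses are not given: they have to be found in the camera images.
- photometer: White bench instrument, a box 170 (x) x 150 (y) x 90 (z) mm, fixed to the bench; green display on its -x face, three small grey round keys on top near that face. Origin: centre of its underside, z up. In its top, 20 mm towards +x of the middle, is a bare aluminium collar field 42 x 76 mm, flush with the top, with the slot in its middle.
- slot (a point): Centre of the slot's mouth, level with the photometer's top (90 mm above the bench). The slot is a straight vertical rectangular shaft, 10 mm along x and 42 mm along y, z up: 2 mm larger than the paddle's blade in both directions.
- spring_seat (a joint): Spring-loaded black seat inside the slot, its top 45 mm below the mouth at rest. Value: how far it is pushed down, 0 at rest to 0.013 m at its stop; 0.010 when the paddle is fully home. It takes 2.3 N to start moving and 3.8 N at 10 mm; the paddle's weight alone (0.6 to 1.3 N) does not push it down.
- cover: Loose grey plastic dust cover lying on top of the photometer over the slot: plate 52 (x) x 80 (y) x 8 mm with an upright bar handle on its middle, 14 mm thick (x), 44 mm long (y), rising from 8 to 44 mm above the underside. Origin: centre of the plate's underside, z up. 60 to 130 g. It lies within 8 mm and 0.15 rad of the slot's centre and direction.
- paddle: Check paddle, upright in its stand, same either way round, 60 to 130 g. Aluminium blade 8 (x) x 40 (y) mm, 55 mm long, foot rounded 4 mm; above it a black shoulder plate 26 x 60 x 6 mm; above that a black grip tab 12 mm thick (x), 34 mm wide (y), 61 to 103 mm above the foot. Origin: lowest end of the blade (foot), z up; 55 mm below the slot's mouth when fully home.
- stand: Grey block 70 (x) x 90 (y) mm, 60 mm high, on a dark steel foot plate 90 x 110 x 4 mm, fixed. A slot 12 x 45 mm in its middle holds the paddle's blade, the shoulder resting on the block's top, so that the paddle's foot is 5 mm above the bench. Origin: centre of its underside.
- bottle: White bottle, 76 mm diameter, 190 mm high, loose, stands to the robot's right. Origin: centre of its base. Leave alone.
- tube_cup: Plastic cup with four capped tubes sticking out, 74 mm diameter at the rim, 105 mm high in all, loose, stands to the robot's left. Origin: centre of its base. Leave alone.
- tube_rack: Black rack of capped tubes, 90 (x) x 110 (y) mm, 100 mm high, loose, stands beyond the work, at the far side of the bench in the middle. Origin: centre of its underside. Leave alone. The bench between the photometer and the stand is free.
Things that resemble listed ones, but are neither listed nor needed, are in the scene too. There is more than one size of the paddle; the job needs the smaller.

How it is judged:
By the outcome, as a careful person would: the job done as asked, in the order asked, and still so for the second after the job is handed in, while the arm keeps its last pose, push and grip.
It also fails if it takes over 64 s, if anything falls off the work surface, if the arm or the gripper's body presses on something with over 40 N, if the wrist force passes 120 N, or if a joint passes its speed limit or range.

## Working session

There is one attempt and no reset: what is moved stays moved. The work goes in short steps, Python scripts to look and compute and a tool call to move; the robot and the scene stay as the last step left them, time stands still between calls to the robot, and variables do not carry over. Pictures are saved under pics/ and viewed, at most 10 in all, crops included, and the job is handed in when it is done.

Besides the shell and the picture viewer there is one more tool, called in YAML: its name, and indented under it one key for each argument. carry_out: Moves the arm, as the interface text tells. Its arguments: {"type":"object","properties":{"moves":{"type":"string"},"force":{"type":"number"}},"required":["moves"]}

```bash
mkdir -p pics; cat > h.py <<'E'
import numpy as np, cv2, json
from scipy.spatial.transform import Rotation as R
from workcell import bot
E
python3 - <<'E'
from h import *
o=bot.get_obs(); print(o)
ims=[]
for n in("scene","side"):
    c=bot.camera(n); cv2.imwrite(f'pics/{n}0.png',c['img'][...,::-1]); print(n,{k:(np.array(v).tolist()) for k,v in c.items() if k!='img'})
    np.savez(f'{n}0.npz',**c)
c=bot.camera("wrist");print({k:(np.array(v).tolist()) for k,v in c.items() if k!='img'})
E
```

```text
{'time': 0.0, 'q': array([6.48023718e+01, 5.01044328e+00, 1.00322399e+01, 9.50987619e+01,
       1.62653423e-03, 8.99996964e+01]), 'qd': array([ 0.00946957,  0.06704202,  0.04302921,  0.00622913,  0.10694801,
       -0.06299908]), 'joint_efforts': array([ 4.45998558e-04, -5.20385385e+01,  4.64806545e+01,  1.63543207e-02,
        6.12653548e-05,  9.75565655e-06]), 'ee_pos': array([0.23405965, 0.49747339, 0.24756952]), 'tcp_rot': array([-1.79923035e+02, -1.62694061e-03,  1.54802673e+02]), 'wrist_force': array([ 0.02518322, -0.34146285,  0.27075258]), 'torque': array([ 0.00938116,  0.01073818, -0.02828276]), 'grasp_force': 0.0, 'opening': 0.08557357214679323}
scene {'mtx': [[441.6767406222726, 0.0, 257.23506384511967], [0.0, 441.6767406222726, 194.03803228184194], [0.0, 0.0, 1.0]], 'position': [1.8442752830133768, 0.6952149450569074, 1.1185020751941128], 'orientation': [54.68563341838958, -1.2684756342421037, 119.94313481243834]}
side {'mtx': [[421.50671844532695, 0.0, 256.65987580957733], [0.0, 421.50671844532695, 203.06980126964103], [0.0, 0.0, 1.0]], 'position': [-0.07985389103325462, -0.8190015553970762, 1.1932363143779077], 'orientation': [43.291233256600094, -0.02528438413813448, -37.741929332711216]}
{'mtx': [[289.1369353606733, 0.0, 258.68318958892667], [0.0, 289.1369353606733, 192.10050685998633], [0.0, 0.0, 1.0]], 'mount': [[-0.00033176899536085046, 0.962742121461038, 0.270420963488471, 0.0689033974593089], [0.99999990042396, 0.0002386967666900078, 0.0003770622272044774, 8.19862732078791e-05], [0.00029846507891181863, 0.27042106165857865, -0.9627421047871768, -0.12528524989625925], [0.0, 0.0, 0.0, 1.0]]}
```

View pics/scene0.png

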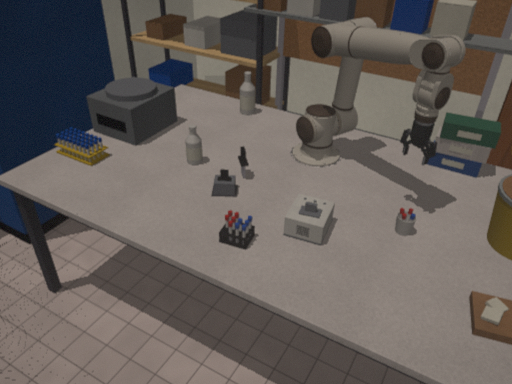

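View pics/side0.png

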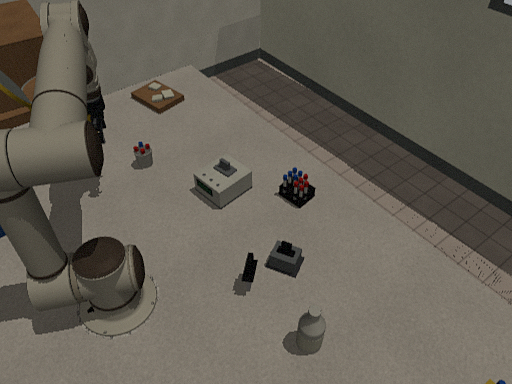

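The scene view shows the photometer with its cover at (310,210), a grey stand with a black tab at (225,178), and a second, taller black-tabbed thing at (243,160). In the side view these are at (224,163), (286,248) and (248,268). The candidates for the paddle are the last two in each view. One close crop next, plus triangulation.

```bash
cat >> h.py <<'E'
def ray(c,uv,pose=None):
    m=c['mtx']; d=np.array([(uv[0]-m[0,2])/m[0,0],-(uv[1]-m[1,2])/m[1,1],-1])
    if 'mount' in c:
        T=c['mount']; Rw=R.from_euler('xyz',pose['tcp_rot'],degrees=True).as_matrix()
        return pose['ee_pos']+Rw@T[:3,3], Rw@T[:3,:3]@d
    return np.array(c['position']), R.from_euler('xyz',c['orientation'],degrees=True).as_matrix()@d
def onz(c,uv,z,pose=None):
    p,d=ray(c,uv,pose); return p+d*(z-p[2])/d[2]
def tri(c1,u1,c2,u2):
    p,d=ray(c1,u1);q,e=ray(c2,u2)
    s=np.linalg.lstsq(np.c_[d,-e],q-p,rcond=None)[0]
    a,b=p+s[0]*d,q+s[1]*e
    return (a+b)/2,np.linalg.norm(a-b)
E
python3 - <<'E'
from h import *
A=dict(np.load('scene0.npz'));B=dict(np.load('side0.npz'))
for n,a,b in(('coverhandle',(311,203),(224,162)),('standpad',(225,173),(287,246)),('other',(243,156),(249,262)),('bottle',(194,128),(313,311))):
    print(n,tri(A,a,B,b))
print('cover',onz(A,(311,203),.134),onz(B,(224,162),.134)); print('pad',onz(A,(225,173),.108),onz(B,(287,246),.108))
a=cv2.resize(A['img'][130:250,180:350],None,fx=4.5,fy=4.5,interpolation=3)[:,:,::-1]
b=cv2.resize(B['img'][145:295,185:325],None,fx=4,fy=4,interpolation=3)[:,:,::-1]
cv2.imwrite('pics/b.png',b)
E
```

```text
coverhandle (array([0.56711065, 0.21966146, 0.12955595]), np.float64(6.504921959107767e-05))
standpad (array([ 0.5148494 , -0.20852493,  0.09029835]), np.float64(0.007149953941583028))
other (array([ 0.37318133, -0.19825359,  0.10861719]), np.float64(0.0036328292660342317))
bottle (array([ 0.38080857, -0.46540403,  0.17842238]), np.float64(0.005674540339337109))
cover [0.57288382 0.22178049 0.134     ] [0.56439675 0.21535761 0.134     ]
pad [ 0.53512632 -0.19052172  0.108     ] [ 0.5072571  -0.22128397  0.108     ]
```

View pics/b.png

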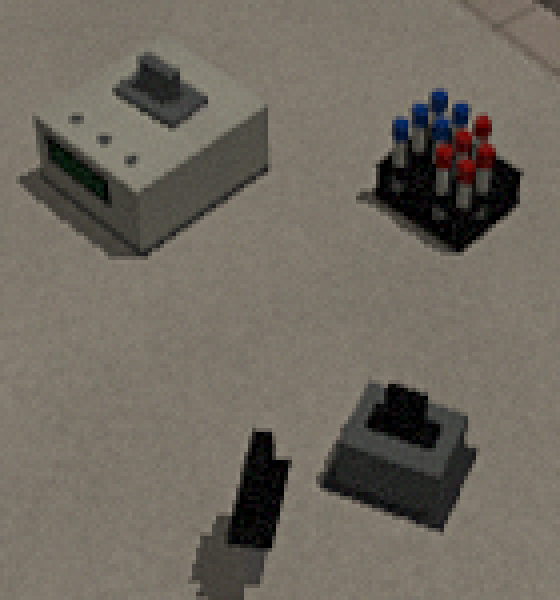

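The crop shows the photometer with its keys at (75,118), (104,139), (130,160), and the cover on top of it. The grey stand holds a short black-tabbed paddle at (405,410). Another black piece, taller and with no block, stands at (258,490); it is the likely decoy. By the description I choose the paddle in the grey block stand, and I will check its size with the wrist camera.

```bash
python3 - <<'E'
from h import *
B=dict(np.load('side0.npz'))
f=lambda u,v,z:onz(B,(185+u/4-.4,145+v/4-.4),z)
k1,k3=f(75,118,.09),f(130,160,.09); print('keys',k1,k3, np.degrees(np.arctan2(*(k1-k3)[1::-1])))
for n,u,v,z in(('ph-front corner',140,190,.09),('ph left',35,118,.09),('ph right',268,106,.09),('st TL',370,382,.06),('st TR',468,414,.06),('st BR',445,465,.06),('st BL',340,447,.06)): print(n,f(u,v,z))
E
```

```text
keys [0.48824239 0.24895147 0.09      ] [0.49759293 0.168594   0.09      ] 96.63719114700315
ph-front corner [0.48264954 0.13006983 0.09      ]
ph left [0.45783266 0.27246716 0.09      ]
ph right [0.64531754 0.14905942 0.09      ]
st TL [ 0.52293929 -0.15499206  0.06      ]
st TR [ 0.56623126 -0.23154747  0.06      ]
st BR [ 0.51647203 -0.25887975  0.06      ]
st BL [ 0.45991032 -0.19227802  0.06      ]
```

carry_out:
  moves: "-47 -12 -20 0 0 7 85; -94 -25 -20 0 0 14 85; -141 -37 -20 0 0 21 85; -188 -50 -20 0 0 28 85; -235 -62 -20 0 0 35 85; -281 -75 -20 0 0 42 85; -328 -87 -20 0 0 49 85; -375 -99 -20 0 0 56 85; -421 -111 -20 0 0 57 85; -421 -111 -20 0 0 57 85; -421 -111 -20 0 0 57 85; -421 -111 -20 0 0 57 85"

```text
time: 1.35
ee_pos: [0.5674, 0.2184, 0.2682]
tcp_rot: [-180.0, -0.0, 97.8]
wrist_force: [0.1, -0.1, -0.8]
opening: 0.0852
grasp_force: 0.0
```

```bash
python3 - <<'E'
from h import *
o=bot.get_obs();c=bot.camera("wrist"); print(o['ee_pos'],o['tcp_rot'],o['wrist_force'],o['time'])
np.savez('w1.npz',**c); np.savez('o1.npz',ee_pos=o['ee_pos'],tcp_rot=o['tcp_rot'])
cv2.imwrite('pics/w1.png',c['img'][...,::-1])
E
```

```text
[0.56735694 0.21840309 0.26817513] [-1.79972704e+02 -6.71285660e-03  9.78349003e+01] [ 0.10525316 -0.07134028 -0.84137875] 1.35
```

View pics/w1.png

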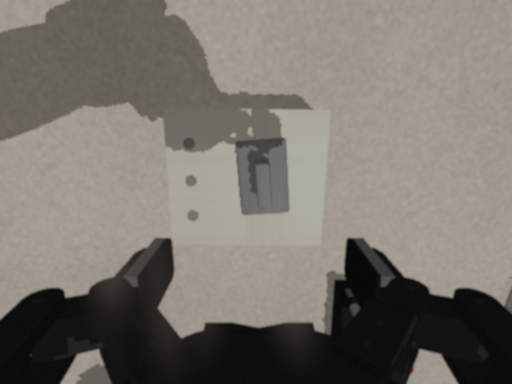

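The wrist view shows the photometer's top with corners near (165,110), (329,110), (322,245) and (172,245). The cover plate's corners are at (237,141), (285,138), (289,211) and (243,214). The handle top is about (256–271, 163–207).

```bash
python3 - <<'E'
from h import *
c=dict(np.load('w1.npz'));o=dict(np.load('o1.npz'))
P=np.array([onz(c,p,.09,o) for p in((165,110),(329,110),(322,245),(172,245))])
ang=lambda d:np.degrees(np.arctan2(d[1],d[0]))
print('photo',P.mean(0),[ang(P[1]-P[0]),ang(P[2]-P[3]),ang(P[0]-P[3])-90,ang(P[1]-P[2])-90],np.linalg.norm(P-np.roll(P,1,0),axis=1))
Q=np.array([onz(c,p,.098,o) for p in((237,141),(285,138),(289,211),(243,214))])
print('plate',Q.mean(0),[ang(Q[1]-Q[0]),ang(Q[2]-Q[3]),ang(Q[0]-Q[3])-90,ang(Q[1]-Q[2])-90],np.linalg.norm(Q-np.roll(Q,1,0),axis=1))
H=np.array([onz(c,p,.134,o) for p in((256,163),(270,163),(271,207),(257,207))])
print('handle',H.mean(0),np.linalg.norm(H-np.roll(H,1,0),axis=1))
a=P.mean(0)+.02*np.r_[np.cos(np.radians(7)),np.sin(np.radians(7)),0];print('slot',a)
cv2.imwrite('pics/w1c.png',cv2.resize(c['img'][125:230,215:310],None,fx=5.5,fy=5.5,interpolation=3)[...,::-1])
E
```

```text
photo [0.55512361 0.21166753 0.09      ] [np.float64(7.815914215892801), np.float64(7.818946219911754), np.float64(5.887487998217651), np.float64(8.493548582186065)] [0.14932694 0.16558504 0.14924368 0.1723751 ]
plate [0.57173377 0.22089068 0.098     ] [np.float64(11.351185150626042), np.float64(11.773263195314252), np.float64(11.408876967806776), np.float64(12.396988286814633)] [0.07849349 0.04855764 0.07813883 0.04990613]
handle [0.57106727 0.22117838 0.134     ] [0.0420427  0.01269049 0.04205705 0.01324056]
slot [0.57497453 0.21410491 0.09      ]
```

View pics/w1c.png

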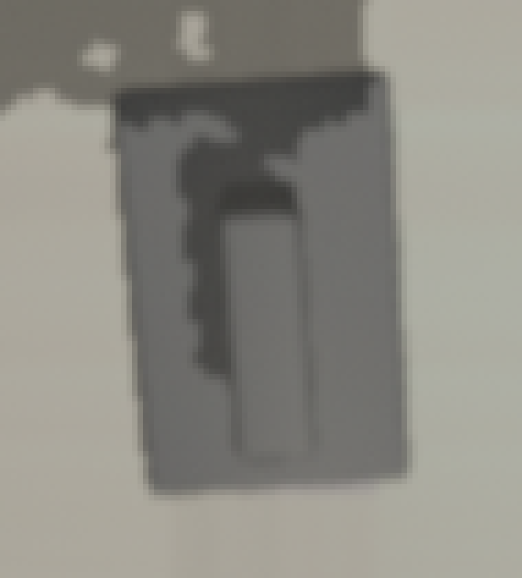

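carry_out:
  moves: "2 4 30 0 0 -4 85; 2 4 75 0 0 -4 85; 2 4 115 0 0 -4 60; 2 4 138 0 0 -4 50; 2 4 146 0 0 -4 40; 2 4 146 0 0 -4 40; 2 4 146 0 0 -4 5; 2 4 146 0 0 -4 5; 2 4 146 0 0 -4 5; 2 4 146 0 0 -4 5; 2 4 146 0 0 -4 5; 2 4 146 0 0 -4 5"
  force: 40

```text
time: 2.6
ee_pos: [0.5723, 0.2211, 0.1245]
tcp_rot: [179.8, -0.1, 101.8]
wrist_force: [-0.9, 1.3, 6.7]
opening: 0.0129
grasp_force: 40.4
```

carry_out:
  moves: "0 0 -10 0 0 0 5; 0 0 -40 0 0 0 5; 0 0 -90 0 0 0 5; 0 0 -90 0 0 0 5; 0 0 -90 0 0 0 5"

```text
time: 3.1
ee_pos: [0.5722, 0.2207, 0.2144]
tcp_rot: [179.8, -0.0, 101.8]
wrist_force: [0.7, -0.8, -2.2]
opening: 0.0135
grasp_force: 39.5
```

```bash
python3 - <<'E'
from h import *
S=bot.camera("scene");np.savez('scene1.npz',**S);B=bot.camera("side");np.savez('side1.npz',**B)
o=bot.get_obs();print(o['wrist_force'],o['opening'],o['ee_pos'])
a=cv2.resize(S['img'][120:260,170:350],None,fx=4,fy=4,interpolation=3); b=cv2.resize(B['img'][130:290,180:330],None,fx=3.5,fy=3.5,interpolation=3)
cv2.imwrite('pics/l.png',cv2.resize(np.hstack([cv2.resize(a,(400,311)),cv2.resize(b,(292,311))]),None,fx=1.15,fy=1.15)[...,::-1])
E
```

```text
[ 0.62372743 -0.32238164 -1.37998206] 0.013365834784490688 [0.57133848 0.22034337 0.21151317]
```

View pics/l.png

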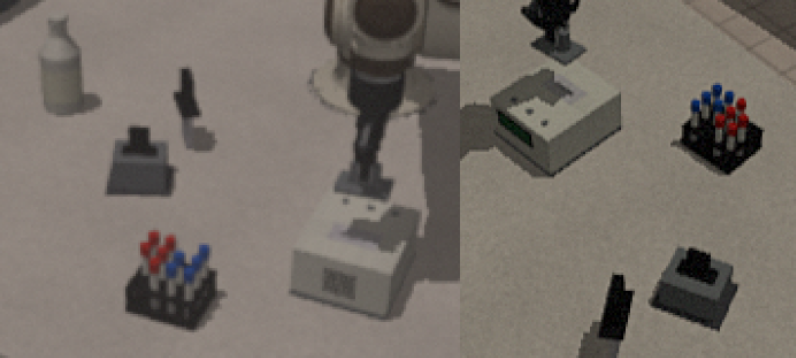

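The cover is held, clear of the photometer, with the open slot seen at right (570,90). The grey-block paddle at (700,265) and the rack are undisturbed. I'll set the cover down at about (0.48, 0.03).

carry_out:
  moves: "-34 -26 0 0 0 0 5; -72 -55 0 0 0 0 5; -110 -84 0 0 0 0 5; -145 -111 20 0 0 0 5; -168 -128 60 0 0 0 5; -168 -128 105 0 0 0 5; -168 -128 145 0 0 0 5; -168 -128 165 0 0 0 5; -168 -128 171 0 0 0 5; -168 -128 173 0 0 0 5; -168 -128 173 0 0 0 5; -168 -128 173 0 0 0 5"

```text
time: 4.4
ee_pos: [0.4814, 0.03, 0.0406]
tcp_rot: [179.9, 0.0, 101.8]
wrist_force: [0.2, -0.3, -0.5]
opening: 0.0133
grasp_force: 39.6
```

carry_out:
  moves: "0 0 2 0 0 0 5; 0 0 3 0 0 0 5; 0 0 4 0 0 0 5; 0 0 4 0 0 0 5; 0 0 4 0 0 0 5"

```text
time: 4.9
ee_pos: [0.4806, 0.0299, 0.0353]
tcp_rot: [-180.0, -0.0, 101.8]
wrist_force: [0.3, -0.5, -1.3]
opening: 0.0134
grasp_force: 39.6
```

carry_out:
  moves: "0 0 1 0 0 0 5; 0 0 2 0 0 0 5; 0 0 2 0 0 0 5; 0 0 2 0 0 0 5"

```text
time: 5.3
ee_pos: [0.4807, 0.0299, 0.0345]
tcp_rot: [180.0, 0.0, 101.8]
wrist_force: [-5.5, -0.8, 11.0]
opening: 0.0135
grasp_force: 41.3
```

carry_out:
  moves: "0 0 -1 0 0 0 40; 0 0 -1 0 0 0 40; 0 0 -1 0 0 0 40; 0 0 -1 0 0 0 60; 0 0 -15 0 0 0 60; 0 0 -50 0 0 0 85; 0 0 -100 0 0 0 85; 0 0 -150 0 0 0 85; 0 0 -200 0 0 0 85; -48 0 -225 0 0 0 85; -95 0 -225 0 0 -8 85; -142 -4 -225 0 0 -16 85; -188 -8 -225 0 0 -20 85; -235 -14 -225 0 0 -20 85; -241 -14 -225 0 0 -20 85; -241 -14 -225 0 0 -20 85; -241 -14 -225 0 0 -20 85"

```text
time: 7.0
ee_pos: [0.5161, -0.2082, 0.2588]
tcp_rot: [180.0, -0.0, 121.8]
wrist_force: [0.4, -0.4, 0.1]
opening: 0.085
grasp_force: 0.0
```

```bash
python3 - <<'E'
from h import *
o=bot.get_obs();c=bot.camera("wrist"); print(o['ee_pos'],o['tcp_rot'],o['wrist_force'],o['time'])
np.savez('w2.npz',**c); np.savez('o2.npz',ee_pos=o['ee_pos'],tcp_rot=o['tcp_rot'])
s=bot.camera("side");np.savez('side2.npz',**s)
w=cv2.convertScaleAbs(c['img'],alpha=1.6,beta=20)[60:300,80:430]
t=cv2.resize(s['img'][140:290,185:325],(336,360),interpolation=3)
cv2.imwrite('pics/w2.png',np.hstack([cv2.resize(w,(464,318)),np.vstack([t])[:318]])[...,::-1])
E
```

```text
[ 0.51607294 -0.20816266  0.25884903] [ 1.79980806e+02 -6.06722767e-03  1.21805112e+02] [ 0.42396143 -0.42910635  0.08702143] 7.0
```

View pics/w2.png

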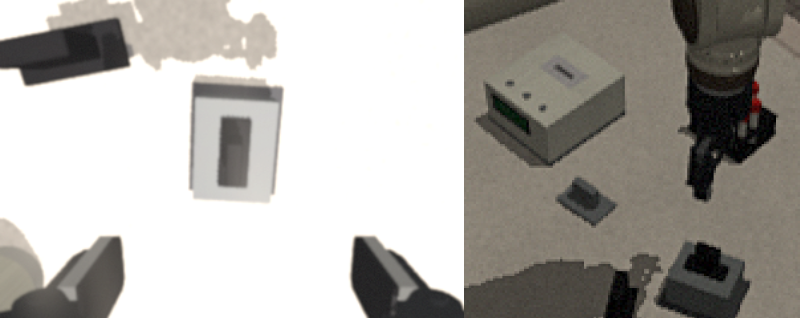

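The left half shows the grey block with top corners near (195,97), (279,99), (270,201) and (193,198), the black shoulder at (219–251, 117–187), and the larger decoy lying at (70,50). The right half shows the cover upright on the bench, clear of the photometer, and the slot uncovered at (565,72).

```bash
cat >> h.py <<'E'
def rect(c,m,z,o,n):
    cs,_=cv2.findContours(m.astype(np.uint8),cv2.RETR_EXTERNAL,cv2.CHAIN_APPROX_NONE)
    k=max(cs,key=cv2.contourArea)[:,0,:]
    P=np.array([onz(c,p,z,o)[:2] for p in k.astype(float)])*1000
    (x,y),(a,b),t=cv2.minAreaRect(P.astype(np.float32)); 
    if a<b: a,b,t=b,a,t+90
    print(n,'ctr',round(x,1),round(y,1),'size',round(a,1),round(b,1),'long axis',round(t,1))
E
python3 - <<'E'
from h import *
c=dict(np.load('w2.npz'));o=dict(np.load('o2.npz'))
g=cv2.cvtColor(c['img'],cv2.COLOR_RGB2GRAY); r=g[125:220,215:305]
for row in (140,160,175,190): print(row,g[row,222:296:2])
print('col',g[125:216:2,258])
cv2.imwrite('pics/w2c.png',cv2.resize(cv2.convertScaleAbs(r,alpha=2.2),None,fx=6,fy=6,interpolation=3))
m=np.zeros_like(g);m[140:208,230:285]=g[140:208,230:285]<45
rect(c,m,.066,o,'shoulder')
E
```

```text
140 [158 102  71 112 115 115 115 116 115 116 116 116 116 116 117 116 117 117
 117 117 117 117 117 117 117 118 117 117 117 117 118 117 117 118  95 110
 164]
160 [155  84  86 114 115 115 116 116 116 116 116 109  59  34  36  37  39  40
  40  44  49  50  48  68 112 118 117 118 117 118 118 118 118  98 101 159
 167]
175 [138  71  99 115 116 115 115 115 115 116 116 107  48  33  36  46  48  50
  53  53  51  54  55 101 118 119 118 118 118 118 119 119 112  84 146 163
 165]
190 [133  81 108 115 115 115 115 116 116 116 115  77  41  43  41  48  50  53
  55  55  56  59  76 117 119 119 120 120 119 120 120 117  91 123 159 158
 159]
col [ 54  50  50  53  59  95 116 117 117 118 117 101  56  43  42  41  41  41
  40  39  40  41  46  51  51  53  51  53  54  53  54  54  55  54  55  56
  56  56  87 118 119 119 119 127 158 163]
shoulder ctr 511.5 -211.2 size 55.7 17.3 long axis 118.7
```

View pics/w2c.png

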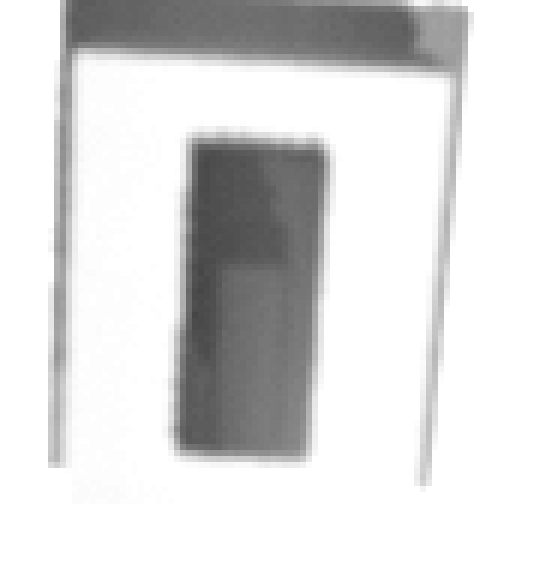

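```bash
python3 - <<'E'
from h import *
c=dict(np.load('w2.npz'));o=dict(np.load('o2.npz'))
g=cv2.cvtColor(c['img'],cv2.COLOR_RGB2GRAY)
m=np.zeros_like(g);m[143:206,238:275]=g[143:206,238:275]<85
rect(c,m,.066,o,'shoulder')
f=lambda u,v,z:onz(c,((u+.5)/6-.5+215,(v+.5)/6-.5+125),z,o)*1000
print('tab top edge corners',f(222,262,.108),f(285,262,.108),'near end',f(218,455,.108),f(277,455,.108))
for p in((70,48),(455,72)):print('block',f(*p,.06))
E
```

```text
shoulder ctr 513.6 -210.1 size 60.6 26.0 long axis 118.4
tab top edge corners [ 501.99996854 -198.86966973  108.        ] [ 510.65373018 -193.5080009   108.        ] near end [ 518.45092503 -227.09395683  108.        ] [ 526.81074527 -221.91499544  108.        ]
block [ 461.42860801 -188.06783452   60.        ]
block [ 523.8659835  -154.48388795   60.        ]
```

The shoulder measures 60.6 x 26.0 mm, which matches the smaller paddle. Grasping it now.

carry_out:
  moves: "-1 -3 45 0 0 3.4 85; -1 -3 90 0 0 3.4 85; -1 -3 130 0 0 3.4 50; -1 -3 155 0 0 3.4 45; -1 -3 166 0 0 3.4 40; -1 -3 166 0 0 3.4 40; -1 -3 166 0 0 3.4 2; -1 -3 166 0 0 3.4 2; -1 -3 166 0 0 3.4 2; -1 -3 166 0 0 3.4 2; -1 -3 166 0 0 3.4 2; -1 -3 166 0 0 3.4 2; -1 -3 166 0 0 3.4 2"
  force: 60

```text
time: 8.4
ee_pos: [0.5152, -0.2116, 0.0944]
tcp_rot: [179.9, 0.1, 118.4]
wrist_force: [-0.0, 0.3, 6.7]
opening: 0.0112
grasp_force: 59.6
```

carry_out:
  moves: "0 0 -5 0 0 0 2; 0 0 -20 0 0 0 2; 0 0 -45 0 0 0 2; 0 0 -75 0 0 0 2; 0 0 -115 0 0 0 2; 0 0 -150 0 0 0 2; 0 0 -150 0 0 0 2; 0 0 -150 0 0 0 2"

```text
time: 9.2
ee_pos: [0.5145, -0.2115, 0.2438]
tcp_rot: [179.9, 0.1, 118.4]
wrist_force: [-0.7, -0.7, -2.6]
opening: 0.0114
grasp_force: 58.7
```

```bash
python3 - <<'E'
from h import *
o=bot.get_obs();c=bot.camera("wrist"); print(o['ee_pos'],o['tcp_rot'],o['wrist_force'],o['time'],o['opening'])
np.savez('w3.npz',**c); np.savez('o3.npz',ee_pos=o['ee_pos'],tcp_rot=o['tcp_rot'])
w=cv2.convertScaleAbs(c['img'],alpha=2.2,beta=10)[150:384,140:380]
cv2.imwrite('pics/w3.png',cv2.resize(w,None,fx=2.5,fy=2.5,interpolation=3)[...,::-1])
E
```

```text
[ 0.51454117 -0.21153216  0.24379192] [1.79914346e+02 1.05351037e-01 1.18395007e+02] [-0.68049346 -0.67973621 -2.6355951 ] 9.2 0.011425517690892931
```

View pics/w3.png

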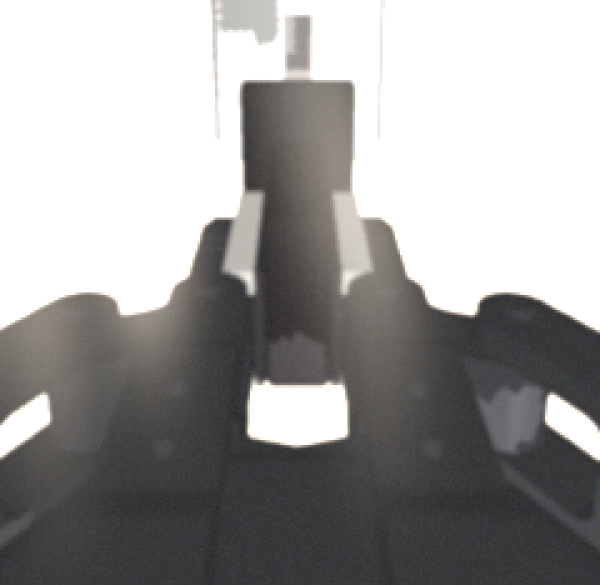

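The paddle is held square: the shoulder's far edge is at crop (243–355, 82), and the empty stand slot is at (298,45). Now to just short of the photometer slot, to look at it past the shoulder.

carry_out:
  moves: "15 12 0 0 0 1 2; 45 36 0 0 0 4 2; 76 60 0 0 0 7 2; 106 84 0 0 0 10 2; 136 108 0 0 0 12 2; 167 132 0 0 0 15 2; 197 156 0 0 0 18 2; 227 180 5 0 0 20.7 2; 258 204 12 0 0 20.7 2; 285 225 20 0 0 20.7 2; 303 239 20 0 0 20.7 2; 303 239 20 0 0 20.7 2; 303 239 20 0 0 20.7 2; 303 239 20 0 0 20.7 2"

```text
time: 10.65
ee_pos: [0.58, 0.168, 0.2219]
tcp_rot: [-179.9, 0.0, 97.7]
wrist_force: [0.4, -0.1, -0.3]
opening: 0.011
grasp_force: 58.6
```

```bash
python3 - <<'E'
from h import *
o=bot.get_obs();c=bot.camera("wrist"); print(o['ee_pos'],o['tcp_rot'],o['wrist_force'],o['time'],o['opening'])
np.savez('w4.npz',**c); np.savez('o4.npz',ee_pos=o['ee_pos'],tcp_rot=o['tcp_rot'])
w=cv2.convertScaleAbs(c['img'],alpha=1.3,beta=10)[30:310,120:390]
cv2.imwrite('pics/w4.png',cv2.resize(w,None,fx=2.1,fy=2.1,interpolation=3)[...,::-1])
E
```

```text
[0.58002334 0.16797394 0.22187038] [-1.79946286e+02  2.07292454e-02  9.76586564e+01] [ 0.42906923 -0.06199978 -0.28735412] 10.65 0.01098743170081194
```

View pics/w4.png

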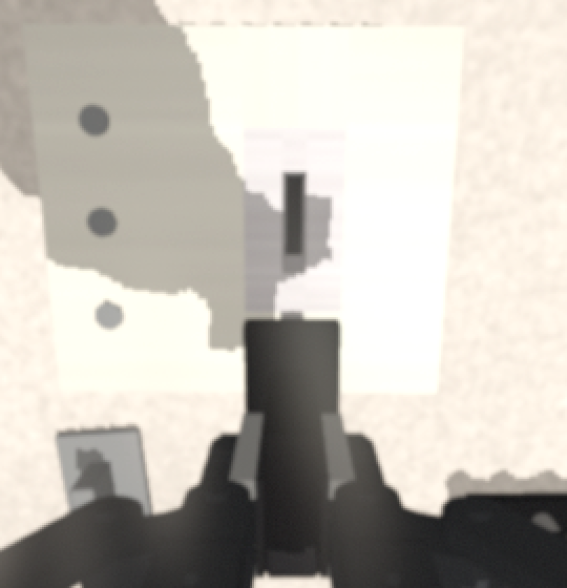

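The slot is dark at crop (284–304, 173–272), lying in the collar (245–344, 130–318). The shoulder's far edge is at v=320, with the blade's foot just showing at (291,316).

```bash
cat >> h.py <<'E'
def tool(c,uv,zt):
    T=c['mount'];m=c['mtx'];d=T[:3,:3]@np.array([(uv[0]-m[0,2])/m[0,0],-(uv[1]-m[1,2])/m[1,1],-1]);p=T[:3,3]
    return ((p+d*(zt-p[2])/d[2])*1000).round(2)
E
python3 - <<'E'
from h import *
c=dict(np.load('w4.npz'));o=dict(np.load('o4.npz'))
g=cv2.cvtColor(c['img'],cv2.COLOR_RGB2GRAY).astype(int)
print('col259',list(enumerate(g[80:192,259],80))[20:])
for r in(115,120,130,140,147): print(r,g[r,232:288])
for r in(178,180,182,183,188,195): print(r,g[r,232:288])
E
```

```text
col259 [(100, np.int64(183)), (101, np.int64(183)), (102, np.int64(183)), (103, np.int64(184)), (104, np.int64(184)), (105, np.int64(183)), (106, np.int64(182)), (107, np.int64(181)), (108, np.int64(182)), (109, np.int64(183)), (110, np.int64(180)), (111, np.int64(159)), (112, np.int64(118)), (113, np.int64(75)), (114, np.int64(53)), (115, np.int64(44)), (116, np.int64(44)), (117, np.int64(44)), (118, np.int64(44)), (119, np.int64(44)), (120, np.int64(44)), (121, np.int64(45)), (122, np.int64(46)), (123, np.int64(45)), (124, np.int64(46)), (125, np.int64(48)), (126, np.int64(47)), (127, np.int64(47)), (128, np.int64(46)), (129, np.int64(48)), (130, np.int64(47)), (131, np.int64(48)), (132, np.int64(49)), (133, np.int64(49)), (134, np.int64(49)), (135, np.int64(49)), (136, np.int64(50)), (137, np.int64(49)), (138, np.int64(50)), (139, np.int64(50)), (140, np.int64(50)), (141, np.int64(50)), (142, np.int64(50)), (143, np.int64(52)), (144, np.int64(51)), (145, np.int64(52)), (146, np.int64(51)), (147, np.int64(52)), (148, np.int64(51)), (149, np.int64(54)), (150, np.int64(62)), (151, np
[... 2736 characters left out ...]
]
183 [130 130 127 115  87  55  37  32  31  33  35  36  39  38  39  42  43  44
  48  52  54  52  50  52  54  54  56  57  58  59  59  61  64  67  68  69
  68  69  70  69  68  68  67  68  66  66  65  67  91 139 178 193 196 197
 197 197]
188 [131 130 122  97  59  32  25  27  29  28  31  33  34  36  38  38  40  42
  44  45  46  49  49  51  52  54  55  58  58  59  60  61  63  62  64  63
  64  64  64  65  64  64  63  63  61  61  59  58  63 104 156 185 195 196
 196 197]
195 [157 166 162 141  97  49  27  25  28  29  29  32  32  34  35  37  40  40
  42  44  44  47  48  50  51  53  54  56  57  58  59  60  61  63  62  64
  64  64  66  65  65  65  64  64  63  63  61  60  67 113 164 189 195 196
 195 195]
```

```bash
python3 - <<'E'
from h import *
c=dict(np.load('w4.npz'))
z=.1319
print('slot far/near',tool(c,(259.8,112.1),z),tool(c,(259.5,161.3),z))
for r,a,b in((115,254.9,264.7),(120,254.9,264.55),(140,255.1,264.05),(147,254.9,264.0)):print(r,tool(c,(a,r),z)[:2],tool(c,(b,r),z)[:2])
for zz in(.032,.034,.036):print('shoulder',tool(c,(236.2,181.8),zz),tool(c,(280.8,181.8),zz))
for zz in(.085,.0894):print('foot',tool(c,(253.5,180),zz),tool(c,(263.8,180),zz),tool(c,(258.6,177.8),zz))
c=dict(np.load('w3.npz'))
for zz in (-.0136,):print('tab near end',tool(c,(259,150+383/2.5),zz))
c=dict(np.load('w1.npz'));z=.2682-.09
E
```

```text
slot far/near [ 67.72   0.62 131.9 ] [ 25.18   0.39 131.9 ]
115 [65.32 -3.59] [65.32  4.84]
120 [61.15 -3.6 ] [61.15  4.73]
140 [44.08 -3.49] [44.07  4.38]
147 [37.95 -3.69] [37.95  4.36]
shoulder [ 30.53 -12.96  32.  ] [30.52 11.99 32.  ]
shoulder [ 30.05 -13.12  34.  ] [30.04 12.15 34.  ]
shoulder [ 29.56 -13.28  36.  ] [29.55 12.31 36.  ]
foot [19.04 -4.24 85.  ] [19.04  3.45 85.  ] [20.72 -0.43 85.  ]
foot [18.   -4.32 89.4 ] [18.    3.54 89.4 ] [19.72 -0.43 89.4 ]
tab near end [-14.44  -0.14 -13.6 ]
```

Slot centre in tool axes is (46.4, +0.5); the paddle centre is (0, −0.45). The slot's length comes out at 42.5 mm (42 given) and the shoulder's width at 25.3 mm (26 given). Moving over the slot and starting down.

carry_out:
  moves: "20 1 0 0 0 0.5 2; 40 1 0 0 0 0.5 2; 46.4 1 0 0 0 0.5 2; 46.4 1 15 0 0 0.5 2; 46.4 1 30 0 0 0.5 2; 46.4 1 38 0 0 0.5 2; 46.4 1 38 0 0 0.5 2; 46.4 1 41 0 0 0.5 2; 46.4 1 44 0 0 0.5 2; 46.4 1 46 0 0 0.5 2; 46.4 1 46 0 0 0.5 2; 46.4 1 46 0 0 0.5 2"

```text
time: 11.9
ee_pos: [0.5751, 0.2151, 0.1765]
tcp_rot: [180.0, -0.0, 97.2]
wrist_force: [0.0, -0.2, -1.7]
opening: 0.0113
grasp_force: 58.6
```

carry_out:
  moves: "0 0 2 0 0 0 2; 0 0 4 0 0 0 2; 0 0 6 0 0 0 2; 0 0 8 0 0 0 2; 0 0 8 0 0 0 2"

```text
time: 12.4
ee_pos: [0.5749, 0.215, 0.1678]
tcp_rot: [-180.0, 0.0, 97.2]
wrist_force: [0.6, -0.1, -0.7]
opening: 0.0111
grasp_force: 58.6
```

carry_out:
  moves: "0 0 4 0 0 0 2; 0 0 8 0 0 0 2; 0 0 12 0 0 0 2; 0 0 16 0 0 0 2; 0 0 20 0 0 0 2; 0 0 24 0 0 0 2; 0 0 28 0 0 0 2; 0 0 28 0 0 0 2; 0 0 28 0 0 0 2"

```text
time: 13.3
ee_pos: [0.575, 0.215, 0.1403]
tcp_rot: [-180.0, 0.0, 97.2]
wrist_force: [-0.2, 0.0, -1.1]
opening: 0.0113
grasp_force: 58.6
```

carry_out:
  moves: "0 0 3 0 0 0 2; 0 0 6 0 0 0 2; 0 0 9 0 0 0 2; 0 0 11 0 0 0 2; 0 0 13 0 0 0 2; 0 0 14 0 0 0 2; 0 0 14 0 0 0 2; 0 0 14 0 0 0 2"

```text
time: 14.1
ee_pos: [0.5752, 0.2151, 0.1265]
tcp_rot: [180.0, -0.0, 97.2]
wrist_force: [0.0, -0.8, 2.6]
opening: 0.0113
grasp_force: 59.1
```

Spring force is showing (about 3.6 N net of the weight). Pressing on until the shoulder lands.

carry_out:
  moves: "0 0 1 0 0 0 2; 0 0 2 0 0 0 2; 0 0 2 0 0 0 2; 0 0 2.5 0 0 0 2; 0 0 3 0 0 0 2; 0 0 3 0 0 0 2; 0 0 3 0 0 0 2"
  force: 80

```text
time: 14.8
ee_pos: [0.5752, 0.2151, 0.1245]
tcp_rot: [179.9, -0.0, 97.2]
wrist_force: [-1.9, -0.4, 10.3]
opening: 0.0107
grasp_force: 83.4
```

carry_out:
  moves: "0 0 0.5 0 0 0 2; 0 0 0.7 0 0 0 2; 0 0 0.7 0 0 0 2; 0 0 0.7 0 0 0 2; 0 0 0.7 0 0 0 2; 0 0 0.7 0 0 0 2"

```text
time: 15.4
ee_pos: [0.5752, 0.2151, 0.1245]
tcp_rot: [179.9, -0.0, 97.2]
wrist_force: [-4.4, -0.7, 14.2]
opening: 0.0108
grasp_force: 84.0
```

```bash
python3 - <<'E'
from h import *
o=bot.get_obs(); print(o['ee_pos'],o['wrist_force'],o['opening'],o['time'])
c=bot.camera('wrist'); g=cv2.cvtColor(c['img'],cv2.COLOR_RGB2GRAY)
# shoulder far edge row now; shoulder top/bottom predicted at 28/34 mm below TCP
print(g[170:200,246],g[170:200,272])
A=dict(np.load('side2.npz'));s=bot.camera('side')
d=np.abs(A['img'].astype(int)-s['img']).sum(2)
print('cover region change',(d[218:236,205:240]>60).mean())
E
```

```text
[0.57517468 0.21508456 0.12447171] [-4.43891538 -0.74280885 14.17751063] 0.01076979196332733 15.4
[124 122 122 121 121 121 123 124 125 124 119 100  64  36  33  32  34  32
  32  34  31  31  32  31  31  30  31  30  30  29] [128 126 125 124 124 125 126 127 127 127 122 105  76  58  57  58  57  58
  57  57  57  57  56  56  56  57  56  56  56  56]
cover region change 0.0
```

The TCP is stopped at 124.5 mm, where the shoulder should land (124.4 mm), while the force rose from 10 to 14 N. The shoulder's edge is at the same pixel as before, so the paddle has not slipped in the grip. Handing in.

```bash
python3 -c "
from workcell import bot
print(bot.job_done())"
```

```text
the job is handed in; nothing more can be done
None
```

I handed the job in at 15.4 s: the cover is plate down on the bench clear of the photometer, and the smaller paddle is held in the slot with its shoulder against the top at about 14 N. The hand-in call returned no verdict.

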